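# Hold the tool chest lid on its balance point for the lid stay

### The arm

A 6-joint arm with a two-finger parallel gripper is mounted at the origin on the work surface. World frame = base frame: x ahead of the robot, y to its left, z up, the work surface at z = 0. Lengths are in m, angles in rad, forces in N, time in s.
With the tool pointing down it reaches from about 0.25 to 0.775 m from the base axis. Payload 8.9 kg.
Tool frame: the origin (TCP) lies at the very end of the fingers, on their centre line; the grasp point (between the pads) lies 19 mm behind it (bot.hold_point_z is the distance from the TCP to the grasp point, in m); z points along the fingers, x is the direction in which the jaws open and shut, and the axes are right-handed (so a half turn about z gives the same grasp; the last joint's range is limited). The gripper opens to 85 mm and grips with 20 to 120 N. Pads are 22 mm wide; open, the fingers measure 114 mm over their backs; the gripper's body (76 mm by 85 mm) begins 54 mm behind the grasp point. The pads swing forward as they close: fully open they stand 13 mm farther back than shut.
Start: joints at [1.113, 0.291, -0.153, 1.127, 0, 1.431], TCP at [0.165, 0.499, 0.231] pointing down, gripper open.
Joint ranges: [-2.52, 2.52], [-0.91, 1.74], [-1.3, 1.37], [-1.96, 2.02], [-1.52, 1.47], [-3.14, 3.14]. Speed limits (rad/s): [2.22, 2.22, 2.79, 3.14, 3.14, 3.14].

### API

Orientations are given as a rotation vector (axis times angle).
In Python, from cell import bot, viewer, order gives the robot as it stands. The module is installed in compiled form; this text tells all that it offers.
- The arm moves only by the tool drive_tool, never from a script. Its argument "moves" is a list of rows, each a list of 3 entries, a list of its own where there are three numbers: the turn, a rotation vector about the world's x, y, z in degrees, then the shift along the world's x, y, z in m, then the opening, from 0 (shut) to 1 (fully open). In form: [[[ax, ay, az], [x, y, z], gripper], ...]. A call has exactly 8 rows; each row shifts and turns the commanded pose from where the row before left it; what a row does not reach is not made up. A row lasts 1/12 s, in which the tool goes at most 41.7 mm and 7.16 degrees, less where a joint would pass 70% of its speed; a pose out of reach is approached as far as the arm can. A call is refused whole if a number of a shift passes 0.0417 or a number of a turn 7.16, either way. A call with a gripper value outside its range is refused whole. The fingers move at their own pace and stop on an object; the grip force is fixed at half the most. Time passes only in rows, so rows that do not move let the fingers close, or fill a call up. It gives the time, the measured TCP pose, the force and the opening at its end, in the units of the state.
- bot.observe(): the state, without advancing time (a new reading comes with each control period).
- viewer.read_camera(name): name is "scene" or "side" or "wrist"; returns the picture (480x640x3 uint8, red, green, blue); there is no depth.
- viewer.calibration(name): a dict with "vertical_fov" (degrees; the focal length in pixels is half the picture's height over the tangent of half this angle, whatever the lens; pixels are square), "cx", "cy" (the principal point, pixels), "view" (4x4, takes a point from world to camera coordinates); the wrist camera has in their place "T_tool_cam" (4x4, takes a point from camera to tool coordinates, whose origin is the TCP and whose axes are the tool frame's). Camera axes: x right, y down, z forward; pixel columns grow to the right and rows downward; lengths in m; the calibration is good to about 2 mm. A picture is of the moment at which its call begins: read the wrist's pose just before it. calibration takes no time and is no camera call.
- order.close_job(): hands the job in, once; it reports no verdict.
The state is a dict: "t": time; "joint_pos": joint angles; "joint_velocities": joint speeds; "effort": joint torques, N m; "tool_pos": TCP position; "ee_rot": TCP orientation; "wrist_force": force on the tool from outside, world axes, zero at the start; "ft_torque": the same for the moment, N m; "finger_gap": opening from 0.0 (shut) to 1.0 (fully open).
Only numpy, scipy, OpenCV 4.12 (cv2) and the standard library are available. Lean on these libraries where they do the work, as an engineer would, in place of code of your own. Each camera call takes 0.05 s, during which the arm holds its last target. There are 200 camera calls.

### The job

The lid stay of the black steel tool chest has come unhooked and I need the lid held while I refit it. Press the red latch pedal on the chest's front down to its stop so that the lid springs ajar, let the pedal come back up, then grip the lid by its steel bar handle and swing it up gently to its balance point over the hinge, where it would fall neither shut nor over the back. Finish while still gripping the handle and holding the lid still at that point, and leave the other things on the bench alone.

Things in the scene. Friction and masses are not known exactly. Their poses are not given: they have to be found in the camera images.
- chest: Fixed tool chest of black sheet steel, 180 mm deep (x), 400 mm wide (y), 132 mm high with the lid shut (body 100 mm, lid shell above). Origin: centre of its underside, on the bench. Its front (-x) with pedal and handle faces the robot, turned up to 17 degrees either way; the lid's front face is 94 mm in front of the origin. Tools lie inside, below the rim.
- lid_hinge (a point): Middle of the lid's hinge line at the chest's rear top edge, 90 mm behind the chest's origin (+x), 100 mm up; the hinge runs along the chest's y. At the lid's balance point the handle's bar is 34 mm in front of this line and 224 mm above it.
- lid (a joint): Lid angle, rad: 0 shut and latched, growing as its front swings up and back, stop at 2.0, hardly any friction. When the latch lets go a sprung buffer lifts it to 0.12 (front 25 mm up), where it rests. With its handle 0.7 kg. It balances at 1.355 (78 degrees), the panel still leaning 12 degrees to the front, as skirt and handle shift its weight; below it falls shut, beyond it falls back.
- handle (a point): Steel D-handle on the middle of the lid's front edge: round bar 12 mm thick, 140 mm long, parallel to the hinge, on two posts 128 mm apart. This point: middle of the bar; axes as the chest's, turning with the lid. Lid shut, the bar is 42 mm in front of the lid's face, 226 mm in front of the hinge line and 15 mm above it. Gripped from above, fore and aft, the bar can turn between the pads.
- paddle (a joint): Angle of the red spring latch pedal, rad: 0 up, 0.40 pressed to its stop; it springs back when let go. The lid is let go beyond 0.32. At point paddle_pad it takes about 3 N to start and 10 N at the stop, where that point is 16 mm lower and 3 mm nearer the chest.
- paddle_pad (a point): Point to press on the pedal's top face, 42 mm in front of its pivot, 22 mm short of its front end; it turns with the pedal. The red plate, 46 mm wide, sticks out 64 mm from its pivot on the chest's front, 130 mm to the right (-y) of the chest's middle, its top 82 mm above the bench. The point is 150 mm in front of the chest's origin.
- gauge: Bystander: loose black instrument gauge with a steel rim and orange needle, 100 mm across, 46 mm high. Origin: centre of its underside.
- bezel: Bystander: loose bright steel bezel ring, 112 mm across, 14 mm high. Origin: centre of its underside.
- screwdriver: Bystander: loose screwdriver lying on the bench at the chest's right-hand side.

How it is judged:
On the way, in this order (a step that is already met when the one before it is completed fails the run):
1. the red pedal is pressed down to its stop (value of joint paddle above 0.36 rad), for 0.2 s.
2. the pedal is back up and the lid is being raised with its handle in the gripper (value of joint paddle below 0.1 rad and value of joint lid above 0.4 rad and contact force between handle_bar and the fingers above 4 N), for 0.1 s.
At the end, for the whole second after the job is handed in: The lid stands still (under 0.05 rad/s) within 0.07 rad (4 degrees) of its balance point at 1.355 rad, its handle gripped by the fingers with more than 4 N, the pedal back up (under 0.1 rad), and gauge, bezel and screwdriver within 30 mm of where they were (value of joint lid between 1.285 and 1.425 rad and velocity of joint lid between -0.05 and 0.05 rad/s and contact force between handle_bar and the fingers above 4 N and value of joint paddle below 0.1 rad and distance of each of gauge, bezel, screwdriver from where it was at the start of the episode below 0.03 m); the arm keeps its last pose, push and grip.
It fails at once if the lid is let go over the back (past 1.6 rad) (value of joint lid above 1.6 rad).
It fails at once if the lid is dropped or flung (falling faster than 1.2 rad/s or rising faster than 2 rad/s) (velocity of joint lid below -1.2 rad/s or velocity of joint lid above 2 rad/s).
It fails at once if a bystander is disturbed (moved more than 30 mm) (distance of any of gauge, bezel, screwdriver from where it was at the start of the episode above 0.03 m).
It also fails if it takes over 40 s, if anything falls off the work surface, if the arm or the gripper's body presses on something with over 40 N, if the wrist force passes 120 N, or if a joint passes its speed limit or range.

## Working session

There is one attempt and no reset: what is moved stays moved. The work goes in short steps, Python scripts to look and compute and a tool call to move; the robot and the scene stay as the last step left them, time stands still between calls to the robot, and variables do not carry over. Pictures are saved under pics/ and viewed, about 8 in all and at most 12, crops included, and the job is handed in when it is done.

Besides the shell and the picture viewer there is one more tool, called after "Call:" by a JSON object that holds its "name" and its "arguments", one argument or row to a line. drive_tool: Moves the arm, as the interface text tells. Its arguments: {"type":"object","properties":{"moves":{"type":"array"}},"required":["moves"]}

```bash
mkdir -p pics; python3 - <<'E'
from cell import bot, viewer
import cv2, numpy as np
s=bot.observe(); print({k:np.round(v,3).tolist() for k,v in s.items()})
for n in("scene","side"):
    im=viewer.read_camera(n); cv2.imwrite(f"pics/{n}0.png",im[:,:,::-1])
    c=viewer.calibration(n); print(n,c)
print(viewer.calibration("wrist"))
E
```

```text
{'t': 0.0, 'joint_pos': [1.113, 0.291, -0.154, 1.127, -0.0, 1.432], 'joint_velocities': [-0.001, 0.001, -0.0, 0.0, 0.001, -0.0], 'effort': [0.003, -53.714, 33.137, 0.016, 0.0, 0.0], 'tool_pos': [0.164, 0.498, 0.231], 'ee_rot': [2.545, 1.84, -0.002], 'wrist_force': [0.255, -0.431, -1.023], 'ft_torque': [0.006, 0.018, -0.014], 'finger_gap': 1.004}
scene {'vertical_fov': 54.35569248917697, 'cx': 321.7088370927721, 'cy': 237.36709804801342, 'view': array([[-0.94101776,  0.33808484,  0.01357262,  0.52922533],
       [ 0.2278041 ,  0.66270438, -0.71339204, -0.07798305],
       [-0.25018167, -0.66822268, -0.7006337 ,  1.25856433],
       [ 0.        ,  0.        ,  0.        ,  1.        ]])}
side {'vertical_fov': 48.587027982247776, 'cx': 323.78706504767445, 'cy': 242.06608311438947, 'view': array([[ 0.89307351, -0.44955914,  0.01778465, -0.48241139],
       [-0.26337377, -0.55443708, -0.78945157,  0.24092983],
       [ 0.36476564,  0.70035427, -0.61355516,  1.05057139],
       [ 0.        ,  0.        ,  0.        ,  1.        ]])}
{'vertical_fov': 71.77674580155862, 'cx': 315.6513788283573, 'cy': 238.46862129602468, 'T_tool_cam': array([[ 9.99998888e-01, -1.35870939e-03,  6.14369757e-04,
         3.79793279e-04],
       [ 1.15319508e-03,  9.65868390e-01,  2.59030739e-01,
        -6.55021724e-02],
       [-9.45347825e-04, -2.59029743e-01,  9.65868883e-01,
        -1.43551963e-01],
       [ 0.00000000e+00,  0.00000000e+00,  0.00000000e+00,
         1.00000000e+00]])}
```

View pics/scene0.png

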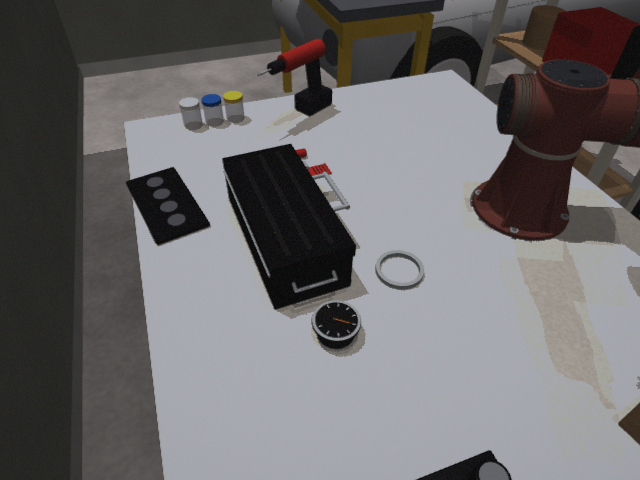

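View pics/side0.png

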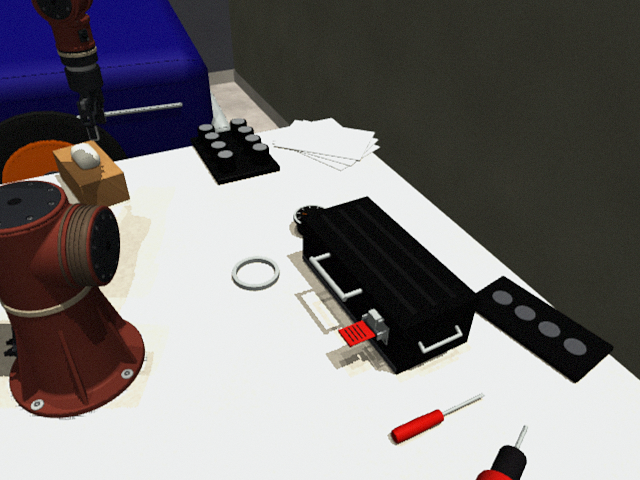

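The scene view shows the chest with the handle at about (335,190), the red pedal at (320,170), the bezel at (400,268) and the gauge at (337,322). In the side view the pedal is at (357,333) and the handle runs from (314,258) to (345,298). Next I'll take an enlarged crop of each.

```bash
python3 - <<'E'
import cv2, numpy as np
a=cv2.imread("pics/side0.png")[235:355,290:410]; b=cv2.imread("pics/scene0.png")[140:260,250:370]
cv2.imwrite("pics/crop.png",cv2.resize(np.hstack([a,b]),(800,400),interpolation=cv2.INTER_CUBIC))
E
```

```text
(no output)
```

View pics/crop.png

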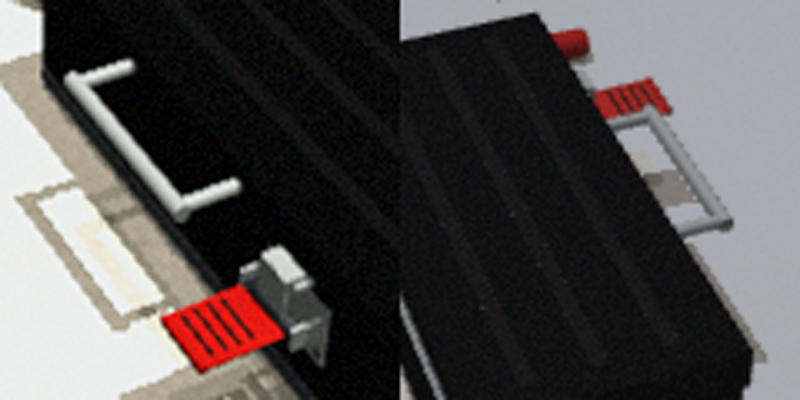

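The side crop shows the bar ends at full-picture pixels (311.6,259) and (344.6,298), and the pedal front edge at (339,331) to (351,346). In the scene crop the bar ends are at (347.5,206.6) and (325.6,174.5).

```bash
cat > h.py <<'E'
import numpy as np, cv2
from cell import bot, viewer
from scipy.spatial.transform import Rotation as R
def PK(n):
    c=viewer.calibration(n); f=240/np.tan(np.radians(c["vertical_fov"])/2)
    return np.array([[f,0,c["cx"]],[0,f,c["cy"]],[0,0,1]]), c["view"]
def tri(a,b):
    P=[k@v[:3] for k,v in (PK("side"),PK("scene"))]
    X=cv2.triangulatePoints(P[0],P[1],np.array(a,float).T,np.array(b,float).T); return (X[:3]/X[3]).T
def onz(n,px,z):
    K,v=PK(n); r=v[:3,:3]; o=-r.T@v[:3,3]; d=(r.T@np.linalg.inv(K)@np.c_[np.array(px,float),np.ones(len(px))].T).T
    return o+d*((z-o[2])/d[:,2])[:,None]
E
python3 - <<'E'
from h import *
np.set_printoptions(precision=4,suppress=True)
X=tri([[311.6,259],[344.6,298]],[[347.5,206.6],[325.6,174.5]]); print(X,np.linalg.norm(X[0]-X[1]))
print(onz("side",[[311.6,259],[344.6,298]],.115)); print(onz("scene",[[347.5,206.6],[325.6,174.5]],.115))
d=X[0]-X[1]; yaw=np.arctan2(-d[0],d[1]); print("yaw",np.degrees(yaw))
# pedal centre via red mask
im=cv2.imread("pics/side0.png"); b,g,r=[im[:,:,i].astype(int) for i in range(3)]
m=((r>120)&(g<70)&(b<70)).astype(np.uint8); m[:, :330]=0;m[:,385:]=0;m[:315]=0;m[352:]=0
p=cv2.boxPoints(cv2.minAreaRect(cv2.findNonZero(m))); print(p); print(onz("side",[[339,331],[351,346],[375.5,337],[362,321]],.082))
h=X.mean(0)
for nm,yw in (("m",yaw),):
    c,s=np.cos(yw),np.sin(yw); ex=np.array([c,s,0]);ey=np.array([-s,c,0])
    O=h+.136*ex; O[2]=0; print("O",O,"pad",O-.15*ex-.13*ey,"hinge",O+.09*ex)
sl=onz("scene",[[400,268],[337,310]],.01);print("bezel,gauge",sl)
s=viewer.read_camera("side")
E
```

```text
[[ 0.4914 -0.0316  0.1176]
 [ 0.4976 -0.1655  0.1159]] 0.13406026466559803
[[ 0.4939 -0.0293  0.115 ]
 [ 0.5004 -0.1655  0.115 ]]
[[ 0.4888 -0.0336  0.115 ]
 [ 0.4945 -0.1648  0.115 ]]
yaw 2.660882821656265
[[338.5609 330.0487]
 [366.2732 317.2585]
 [374.7903 335.7122]
 [347.078  348.5024]]
[[ 0.4649 -0.2113  0.082 ]
 [ 0.4674 -0.2542  0.082 ]
 [ 0.5203 -0.2551  0.082 ]
 [ 0.518  -0.2077  0.082 ]]
O [ 0.6304 -0.0922  0.    ] pad [ 0.4866 -0.229   0.    ] hinge [ 0.7203 -0.088   0.    ]
bezel,gauge [[0.4041 0.0969 0.01  ]
 [0.5857 0.161  0.01  ]]
```

Checks hold: bar height is 0.116–0.118 (0.115 expected), yaw is about 2.7–3°, and the pad point from the handle, (0.487,-0.229), agrees with the pedal corners. I'll move over the pedal with the fingers shut and the jaws turned to the chest's x.

Call:
{"name": "drive_tool", "arguments": {
  "moves": [
    [[0,0,-2.9],[0.0132,-0.0304,0],0],
    [[0,0,-2.9],[0.0132,-0.0304,0],0],
    [[0,0,-2.9],[0.0132,-0.0304,0],0],
    [[0,0,-2.9],[0.0132,-0.0304,0],0],
    [[0,0,-2.9],[0.0132,-0.0304,0],0],
    [[0,0,-2.9],[0.0132,-0.0304,0],0],
    [[0,0,-2.9],[0.0132,-0.0304,0],0],
    [[0,0,-2.9],[0.0132,-0.0304,0],0]
  ]
}}

```text
t: 0.82
tool_pos: [0.2702, 0.2538, 0.2313]
ee_rot: [2.865, 1.288, 0.0]
wrist_force: [1.3, 1.5, 0.8]
finger_gap: -0.003
```

Call:
{"name": "drive_tool", "arguments": {
  "moves": [
    [[0,0,-2.9],[0.0132,-0.0304,0],0],
    [[0,0,-2.9],[0.0132,-0.0304,0],0],
    [[0,0,-2.9],[0.0132,-0.0304,0],0],
    [[0,0,-2.9],[0.0132,-0.0304,0],0],
    [[0,0,-2.9],[0.0132,-0.0304,0],0],
    [[0,0,-2.9],[0.0132,-0.0304,0],0],
    [[0,0,-2.9],[0.0132,-0.0304,0],0],
    [[0,0,-2.9],[0.0132,-0.0304,0],0]
  ]
}}

```text
t: 1.48
tool_pos: [0.376, 0.0104, 0.2313]
ee_rot: [3.066, 0.685, 0.0]
wrist_force: [1.2, 0.8, -0.2]
finger_gap: 0.002
```

Call:
{"name": "drive_tool", "arguments": {
  "moves": [
    [[0,0,-2.9],[0.0132,-0.0304,0],0],
    [[0,0,-2.9],[0.0132,-0.0304,0],0],
    [[0,0,-2.9],[0.0132,-0.0304,0],0],
    [[0,0,-2.9],[0.0132,-0.0304,0],0],
    [[0,0,-2.9],[0.0132,-0.0304,0],0],
    [[0,0,-2.9],[0.0132,-0.0304,0],0],
    [[0,0,-2.9],[0.0132,-0.0304,0],0],
    [[0,0,0],[0,0,0],0]
  ]
}}

```text
t: 2.15
tool_pos: [0.47, -0.2056, 0.2307]
ee_rot: [3.137, 0.128, 0.002]
wrist_force: [-0.4, 0.8, -0.6]
finger_gap: -0.001
```

```bash
python3 - <<'E'
from h import *
s=bot.observe(); print({k:np.round(v,3).tolist() for k,v in s.items()})
print(R.from_rotvec(s["ee_rot"]).as_matrix().round(3))
cv2.imwrite("pics/w1.png",viewer.read_camera("wrist")[:,:,::-1])
E
```

```text
{'t': 2.15, 'joint_pos': [-0.554, 0.267, -0.188, 1.114, -0.001, 0.935], 'joint_velocities': [0.054, -0.051, -0.079, 0.019, 0.024, -0.016], 'effort': [-1.345, -49.682, 33.664, 0.415, -0.055, 0.159], 'tool_pos': [0.47, -0.206, 0.231], 'ee_rot': [3.137, 0.128, 0.002], 'wrist_force': [-0.432, 0.758, -0.56], 'ft_torque': [-0.01, -0.007, 0.015], 'finger_gap': -0.001}
[[ 0.997  0.082  0.001]
 [ 0.082 -0.997 -0.002]
 [ 0.001  0.002 -1.   ]]
```

View pics/w1.png

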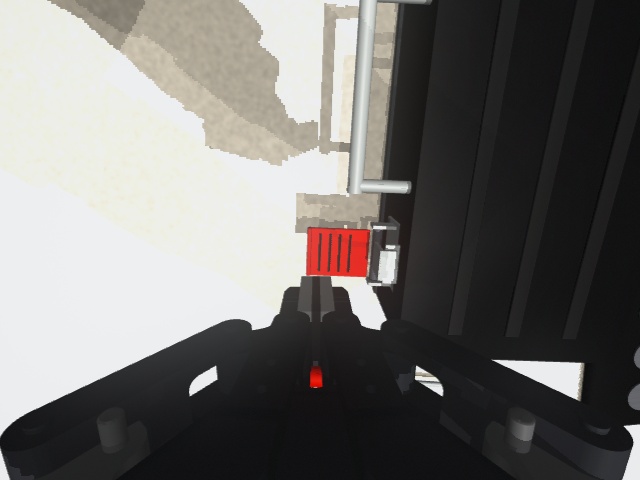

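The wrist view shows the pedal plate from (307,227) to (369,277), ahead of the closed fingertips at (316,280), and the bar running from (368,0) to (355,190). I'll cast these onto their planes as a second measurement.

```bash
cat >> h.py <<'E'
def wz(px,z,pose=None):
    s=pose or bot.observe(); c=viewer.calibration("wrist"); f=240/np.tan(np.radians(c["vertical_fov"])/2)
    T=np.eye(4); T[:3,:3]=R.from_rotvec(s["ee_rot"]).as_matrix(); T[:3,3]=s["tool_pos"]; T=T@c["T_tool_cam"]
    d=np.array([T[:3,:3]@[(u-c["cx"])/f,(v-c["cy"])/f,1] for u,v in px]); return T[:3,3]+d*((z-T[2,3])/d[:,2])[:,None]
E
python3 - <<'E'
from h import *
np.set_printoptions(precision=4,suppress=True)
im=cv2.imread("pics/w1.png"); b,g,r=[im[:,:,i].astype(int) for i in range(3)]
m=((r>120)&(g<70)&(b<70)).astype(np.uint8); m[290:]=0
q=cv2.boxPoints(cv2.minAreaRect(cv2.findNonZero(m))); print(q); p=wz(q,.082); print(p,p.mean(0))
print(wz([[355,190],[368,2]],.115),bot.observe()["tool_pos"])
E
```

```text
[[306.4229 274.158 ]
 [308.107  227.0038]
 [369.279  229.1885]
 [367.5949 276.3427]]
[[ 0.4641 -0.2506  0.082 ]
 [ 0.4621 -0.2052  0.082 ]
 [ 0.5174 -0.2026  0.082 ]
 [ 0.5216 -0.248   0.082 ]] [ 0.4913 -0.2266  0.082 ]
[[ 0.4963 -0.1651  0.115 ]
 [ 0.4907 -0.0379  0.115 ]] [ 0.4687 -0.2031  0.2306]
```

Call:
{"name": "drive_tool", "arguments": {
  "moves": [
    [[0,0,-1],[0.0065,-0.0125,0],0],
    [[0,0,-1],[0.0065,-0.0125,-0.015],0],
    [[0,0,0],[0,0,-0.03],0],
    [[0,0,0],[0,0,-0.03],0],
    [[0,0,0],[0,0,-0.03],0],
    [[0,0,0],[0,0,-0.02],0],
    [[0,0,0],[0,0,-0.012],0],
    [[0,0,0],[0,0,0],0]
  ]
}}

```text
t: 2.87
tool_pos: [0.479, -0.2235, 0.0917]
ee_rot: [-3.137, -0.085, 0.007]
wrist_force: [-0.4, 0.2, -0.2]
finger_gap: 0.001
```

Call:
{"name": "drive_tool", "arguments": {
  "moves": [
    [[0,0,0],[0,0,-0.005],0],
    [[0,0,0],[0,0,-0.004],0],
    [[0,0,0],[0,0,-0.004],0],
    [[0,0,0],[0,0,-0.004],0],
    [[0,0,0],[0,0,-0.003],0],
    [[0,0,0],[0,0,-0.002],0],
    [[0,0,0],[0,0,-0.002],0],
    [[0,0,0],[0,0,0],0]
  ]
}}

```text
t: 3.53
tool_pos: [0.4825, -0.2259, 0.0711]
ee_rot: [3.14, 0.084, 0.005]
wrist_force: [0.8, 2.0, 6.2]
finger_gap: 0.001
```

Call:
{"name": "drive_tool", "arguments": {
  "moves": [
    [[0,0,0],[0,0,-0.002],0],
    [[0,0,0],[0,0,-0.002],0],
    [[0,0,0],[0,0,-0.001],0],
    [[0,0,0],[0,0,-0.001],0],
    [[0,0,0],[0,0,0],0],
    [[0,0,0],[0,0,0],0],
    [[0,0,0],[0,0,0],0],
    [[0,0,0],[0,0,0],0]
  ]
}}

```text
t: 4.2
tool_pos: [0.4832, -0.2263, 0.0659]
ee_rot: [3.139, 0.084, 0.007]
wrist_force: [2.2, 1.8, 10.9]
finger_gap: 0.003
```

Call:
{"name": "drive_tool", "arguments": {
  "moves": [
    [[0,0,0],[0,0,-0.001],0],
    [[0,0,0],[0,0,-0.001],0],
    [[0,0,0],[0,0,-0.001],0],
    [[0,0,0],[0,0,0],0],
    [[0,0,0],[0,0,0],0],
    [[0,0,0],[0,0,0],0],
    [[0,0,0],[0,0,0],0],
    [[0,0,0],[0,0,0],0]
  ]
}}

```text
t: 4.87
tool_pos: [0.4837, -0.2264, 0.0648]
ee_rot: [3.138, 0.084, 0.009]
wrist_force: [-3.3, 6.4, 34.7]
finger_gap: 0.0
```

```bash
python3 - <<'E'
from h import *
a=viewer.read_camera("side")[230:360,285:415,::-1]; b=viewer.read_camera("scene")[130:260,240:370,::-1]
cv2.imwrite("pics/p2.png",cv2.resize(np.hstack([a,b]),(800,400),interpolation=cv2.INTER_CUBIC))
E
```

```text
(no output)
```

View pics/p2.png

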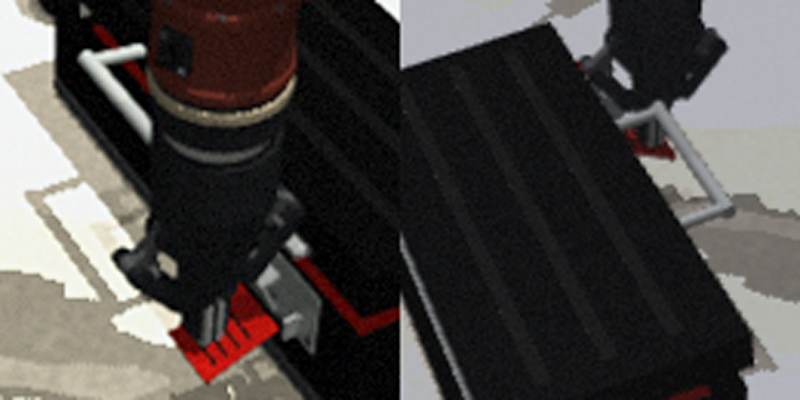

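The force rose to 35 N at the stop. The picture shows the pedal tilted down under the fingertips and a red gap at the lid rim, so the lid has sprung ajar. Next I'll release the pedal and move above the handle.

Call:
{"name": "drive_tool", "arguments": {
  "moves": [
    [[0,0,0],[0,0,0.005],0],
    [[0,0,0],[0,0,0.01],0],
    [[0,0,0],[-0.004,0,0.02],0],
    [[0,0,0],[-0.004,0,0.035],0],
    [[0,0,0],[-0.004,0,0.04],0],
    [[0,0,0],[0,0,0.035],0],
    [[0,0,0],[0,0.01,0.02],0.4],
    [[0,0,0],[0.006,0.02,0],0.4]
  ]
}}

```text
t: 5.63
tool_pos: [0.477, -0.1981, 0.2313]
ee_rot: [3.136, 0.079, 0.011]
wrist_force: [-0.5, 0.5, -0.4]
finger_gap: 0.274
```

Call:
{"name": "drive_tool", "arguments": {
  "moves": [
    [[0,0,0],[0.005,0.025,0],0.4],
    [[0,0,0],[0.005,0.025,0],0.4],
    [[0,0,0],[0.005,0.025,0],0.4],
    [[0,0,0],[0.003,0.015,0],0.4],
    [[0,0,0],[0.002,0.008,0],0.4],
    [[0,0,0],[0,0,0],0.4],
    [[0,0,0],[0,0,0],0.4],
    [[0,0,0],[0,0,0],0.4]
  ]
}}

```text
t: 6.3
tool_pos: [0.4951, -0.0985, 0.2263]
ee_rot: [3.14, 0.082, 0.0]
wrist_force: [0.1, 0.5, -0.4]
finger_gap: 0.399
```

```bash
python3 - <<'E'
from h import *
s=bot.observe(); print({k:np.round(s[k],4).tolist() for k in("t","joint_pos","tool_pos","ee_rot","finger_gap","wrist_force")})
a=viewer.read_camera("wrist")[:,:,::-1]; b=viewer.read_camera("side")[230:360,285:415,::-1]
cv2.imwrite("pics/w3full.png",a)
cv2.imwrite("pics/w3.png",np.hstack([cv2.resize(a,(480,360)),cv2.resize(b,(320,360))]))
E
```

```text
{'t': 6.3, 'joint_pos': [-0.3411, 0.2553, -0.2153, 1.1, -0.0003, 1.1774], 'tool_pos': [0.4951, -0.0985, 0.2263], 'ee_rot': [3.1402, 0.0822, 0.0001], 'finger_gap': 0.3993, 'wrist_force': [0.1417, 0.4942, -0.3582]}
```

View pics/w3.png

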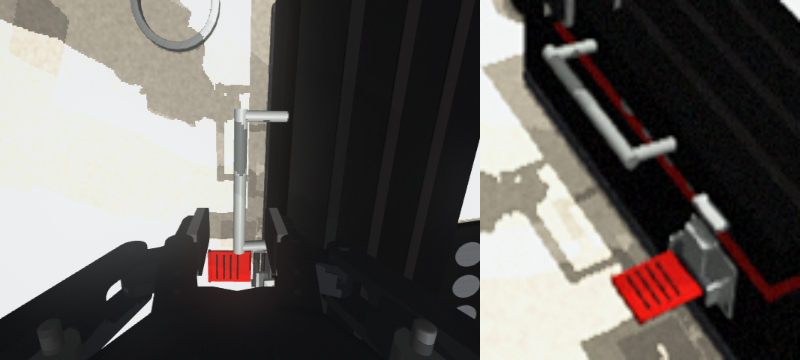

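The lid is ajar and the pedal is back up. The bar runs from full-picture pixels (320,147) to (318,333), between the open fingers.

```bash
python3 - <<'E'
from h import *
np.set_printoptions(precision=4,suppress=True)
print(wz([[320,147],[318,333]],.142), bot.observe()["tool_pos"])
E
```

```text
[[ 0.4946 -0.031   0.142 ]
 [ 0.5005 -0.1688  0.142 ]] [ 0.4951 -0.0986  0.2263]
```

Call:
{"name": "drive_tool", "arguments": {
  "moves": [
    [[0,0,0],[0.002,0,-0.02],0.4],
    [[0,0,0],[0,0,-0.03],0.4],
    [[0,0,0],[0,0,-0.03],0.4],
    [[0,0,0],[0,0,-0.015],0.4],
    [[0,0,0],[0,0,-0.008],0.4],
    [[0,0,0],[0,0,0],0.4],
    [[0,0,0],[0,0,0],0.25],
    [[0,0,0],[0,0,0],0.2]
  ]
}}

```text
t: 7.07
tool_pos: [0.498, -0.0982, 0.1245]
ee_rot: [3.14, 0.083, 0.003]
wrist_force: [0.7, 0.7, -0.2]
finger_gap: 0.197
```

Call:
{"name": "drive_tool", "arguments": {
  "moves": [
    [[0,0,0],[0,0,0],0.1],
    [[0,0,0],[0,0,0],0],
    [[0,0,0],[0,0,0],0],
    [[0,0,0],[0,0,0],0],
    [[0,0,0],[0,0,0],0],
    [[0,0,0],[0,0,0],0],
    [[0,0,0],[0,0,0],0],
    [[0,0,0],[0,0,0],0]
  ]
}}

```text
t: 7.73
tool_pos: [0.4976, -0.0981, 0.1235]
ee_rot: [3.14, 0.083, 0.001]
wrist_force: [0.9, -4.4, 1.4]
finger_gap: 0.114
```

Gripped. Now I'll work out the arc for the bar around the hinge, keeping the tool vertical.

```bash
python3 - <<'E'
from h import *
N=40; u=np.arange(N+1)/N; th=.12+(1.355-.12)*(u*u*(3-2*u)*.6+.4*u)
ph=th+np.arctan2(15,226); r=np.hypot(.226,.015); f=r*np.cos(ph); z=.1+r*np.sin(ph)
y=np.radians(2.5); P=np.c_[-f*np.cos(y),-f*np.sin(y),z]
P+=bot.observe()["tool_pos"]-P[0]; Q=P.round(4)
for k in range(0,N,8): print([[[0,0,0],d.tolist(),0] for d in np.diff(Q,axis=0).round(4)[k:k+8]],"end",Q[k+8],th[k+8].round(3))
E
```

```text
[[[0, 0, 0], [0.0006, 0.0, 0.003], 0], [[0, 0, 0], [0.0007, 0.0001, 0.0037], 0], [[0, 0, 0], [0.001, 0.0, 0.0041], 0], [[0, 0, 0], [0.0012, 0.0, 0.0047], 0], [[0, 0, 0], [0.0014, 0.0001, 0.0051], 0], [[0, 0, 0], [0.0016, 0.0001, 0.0056], 0], [[0, 0, 0], [0.002, 0.0001, 0.0059], 0], [[0, 0, 0], [0.0022, 0.0001, 0.0062], 0]] end [ 0.5083 -0.0976  0.1618] 0.296
[[[0, 0, 0], [0.0026, 0.0001, 0.0065], 0], [[0, 0, 0], [0.003, 0.0001, 0.0068], 0], [[0, 0, 0], [0.0032, 0.0001, 0.0069], 0], [[0, 0, 0], [0.0037, 0.0002, 0.0071], 0], [[0, 0, 0], [0.004, 0.0002, 0.0071], 0], [[0, 0, 0], [0.0044, 0.0002, 0.0072], 0], [[0, 0, 0], [0.0048, 0.0002, 0.0072], 0], [[0, 0, 0], [0.0051, 0.0002, 0.0071], 0]] end [ 0.5391 -0.0963  0.2177] 0.578
[[[0, 0, 0], [0.0055, 0.0002, 0.007], 0], [[0, 0, 0], [0.0058, 0.0003, 0.0068], 0], [[0, 0, 0], [0.0061, 0.0003, 0.0067], 0], [[0, 0, 0], [0.0064, 0.0002, 0.0064], 0], [[0, 0, 0], [0.0067, 0.0003, 0.0062], 0], [[0, 0, 0], [0.0069, 0.0003, 0.0059], 0], [[0, 0, 0], [0.007, 0.0003, 0.0055], 0], [[0, 0, 0], [0.0072, 0.0004, 0.0053], 0]] end [ 0.5907 -0.094   0.2675] 0.897
[[[0, 0, 0], [0.0073, 0.0003, 0.0048], 0], [[0, 0, 0], [0.0073, 0.0003, 0.0045], 0], [[0, 0, 0], [0.0074, 0.0003, 0.0042], 0], [[0, 0, 0], [0.0072, 0.0003, 0.0037], 0], [[0, 0, 0], [0.0072, 0.0003, 0.0034], 0], [[0, 0, 0], [0.0071, 0.0004, 0.003], 0], [[0, 0, 0], [0.0068, 0.0003, 0.0027], 0], [[0, 0, 0], [0.0066, 0.0002, 0.0024], 0]] end [ 0.6476 -0.0916  0.2962] 1.179
[[[0, 0, 0], [0.0063, 0.0003, 0.002], 0], [[0, 0, 0], [0.006, 0.0003, 0.0017], 0], [[0, 0, 0], [0.0056, 0.0002, 0.0015], 0], [[0, 0, 0], [0.0051, 0.0002, 0.0012], 0], [[0, 0, 0], [0.0047, 0.0003, 0.001], 0], [[0, 0, 0], [0.0042, 0.0001, 0.0008], 0], [[0, 0, 0], [0.0037, 0.0002, 0.0006], 0], [[0, 0, 0], [0.003, 0.0001, 0.0005], 0]] end [ 0.6862 -0.0899  0.3055] 1.355
```

Call:
{"name": "drive_tool", "arguments": {
  "moves": [
    [[0,0,0],[0.0006,0,0.003],0],
    [[0,0,0],[0.0007,0,0.0037],0],
    [[0,0,0],[0.001,0,0.0041],0],
    [[0,0,0],[0.0012,0,0.0047],0],
    [[0,0,0],[0.0014,0.0001,0.0051],0],
    [[0,0,0],[0.0016,0.0001,0.0056],0],
    [[0,0,0],[0.002,0.0001,0.0059],0],
    [[0,0,0],[0.0022,0.0001,0.0062],0]
  ]
}}

```text
t: 8.4
tool_pos: [0.5076, -0.0977, 0.1611]
ee_rot: [3.14, 0.083, -0.002]
wrist_force: [2.5, -6.7, -6.3]
finger_gap: 0.122
```

Call:
{"name": "drive_tool", "arguments": {
  "moves": [
    [[0,0,0],[0.0026,0.0001,0.0065],0],
    [[0,0,0],[0.003,0.0001,0.0068],0],
    [[0,0,0],[0.0032,0.0001,0.0069],0],
    [[0,0,0],[0.0037,0.0002,0.0071],0],
    [[0,0,0],[0.004,0.0002,0.0071],0],
    [[0,0,0],[0.0044,0.0002,0.0072],0],
    [[0,0,0],[0.0048,0.0002,0.0072],0],
    [[0,0,0],[0.0051,0.0002,0.0071],0]
  ]
}}

```text
t: 9.07
tool_pos: [0.5363, -0.0965, 0.2167]
ee_rot: [3.14, 0.082, -0.009]
wrist_force: [-6.6, -8.2, -1.9]
finger_gap: 0.116
```

Call:
{"name": "drive_tool", "arguments": {
  "moves": [
    [[0,0,0],[0.0055,0.0002,0.007],0],
    [[0,0,0],[0.0058,0.0003,0.0068],0],
    [[0,0,0],[0.0061,0.0003,0.0067],0],
    [[0,0,0],[0.0064,0.0002,0.0064],0],
    [[0,0,0],[0.0067,0.0003,0.0062],0],
    [[0,0,0],[0.0069,0.0003,0.0059],0],
    [[0,0,0],[0.007,0.0003,0.0055],0],
    [[0,0,0],[0.0072,0.0004,0.0053],0]
  ]
}}

```text
t: 9.73
tool_pos: [0.5867, -0.0943, 0.2682]
ee_rot: [3.139, 0.082, -0.011]
wrist_force: [-15.8, -6.0, 15.0]
finger_gap: 0.112
```

The force shows the tool pressing about 2 mm too far towards the hinge, so I'll bias the next rows outward.

Call:
{"name": "drive_tool", "arguments": {
  "moves": [
    [[0,0,0],[0.0069,0.0003,0.0053],0],
    [[0,0,0],[0.0069,0.0003,0.005],0],
    [[0,0,0],[0.007,0.0003,0.0046],0],
    [[0,0,0],[0.0069,0.0003,0.0041],0],
    [[0,0,0],[0.0072,0.0003,0.0037],0],
    [[0,0,0],[0.0071,0.0004,0.0033],0],
    [[0,0,0],[0.0068,0.0003,0.0028],0],
    [[0,0,0],[0.0066,0.0002,0.0025],0]
  ]
}}

```text
t: 10.4
tool_pos: [0.645, -0.0918, 0.2991]
ee_rot: [3.139, 0.082, -0.002]
wrist_force: [-4.1, -4.8, 6.2]
finger_gap: 0.113
```

Call:
{"name": "drive_tool", "arguments": {
  "moves": [
    [[0,0,0],[0.0063,0.0003,0.0022],0],
    [[0,0,0],[0.006,0.0003,0.0018],0],
    [[0,0,0],[0.0056,0.0002,0.0015],0],
    [[0,0,0],[0.0051,0.0002,0.0012],0],
    [[0,0,0],[0.0045,0.0003,0.001],0],
    [[0,0,0],[0.004,0.0001,0.0008],0],
    [[0,0,0],[0.003,0.0002,0.0006],0],
    [[0,0,0],[0.002,0.0001,0.0004],0]
  ]
}}

```text
t: 11.07
tool_pos: [0.6814, -0.0904, 0.3081]
ee_rot: [3.139, 0.082, -0.003]
wrist_force: [-3.1, -5.7, 5.7]
finger_gap: 0.116
```

Call:
{"name": "drive_tool", "arguments": {
  "moves": [
    [[0,0,0],[0.001,0,0],0],
    [[0,0,0],[0,0,0],0],
    [[0,0,0],[0,0,0],0],
    [[0,0,0],[0,0,0],0],
    [[0,0,0],[0,0,0],0],
    [[0,0,0],[0,0,0],0],
    [[0,0,0],[0,0,0],0],
    [[0,0,0],[0,0,0],0]
  ]
}}

```text
t: 11.73
tool_pos: [0.6828, -0.0903, 0.3078]
ee_rot: [3.14, 0.082, -0.002]
wrist_force: [-0.4, -6.2, 1.8]
finger_gap: 0.111
```

```bash
python3 - <<'E'
from h import *
s=bot.observe(); print({k:np.round(s[k],4).tolist() for k in("t","joint_pos","tool_pos","ee_rot","finger_gap","wrist_force","ft_torque")})
a=viewer.read_camera("side")[60:380,220:540,::-1]; b=viewer.read_camera("scene")[60:380,180:500,::-1]
cv2.imwrite("pics/p5.png",cv2.resize(np.hstack([a,b]),(800,400),interpolation=cv2.INTER_CUBIC))
E
```

```text
{'t': 11.7333, 'joint_pos': [-0.237, 0.6224, 0.5688, 1.5181, -0.0011, 1.2816], 'tool_pos': [0.6828, -0.0903, 0.3078], 'ee_rot': [3.1397, 0.082, -0.0018], 'finger_gap': 0.111, 'wrist_force': [-0.4391, -6.1839, 1.8042], 'ft_torque': [-1.2052, 0.1311, -0.1477]}
```

View pics/p5.png

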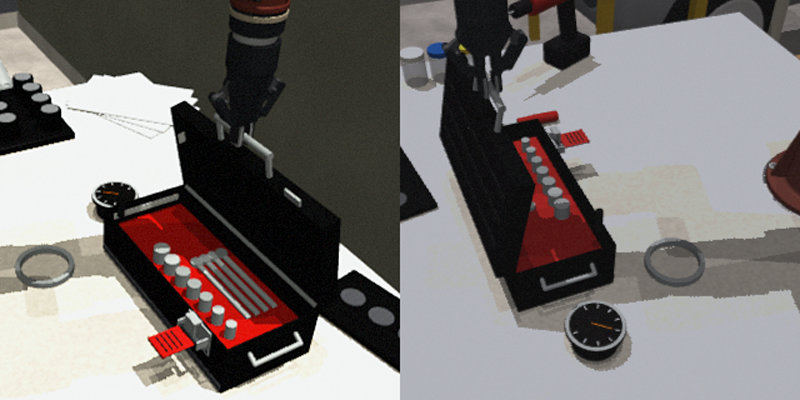

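The picture shows the lid nearly upright with the bar in the fingers, the pedal up, and the gauge and bezel in place. The bar's right-hand end is at about side (436,196) and scene (258,162). I'll check the angle with that point and the chord the tool has travelled, and also check the bystanders against the first pictures.

```bash
python3 - <<'E'
from h import *
np.set_printoptions(precision=4,suppress=True)
print(tri([[436,196]],[[258.4,162.4]]))
p=bot.observe()["tool_pos"]; d=p-[.4976,-.0981,.1235]; print("theta chord",.12+2*np.arcsin(np.linalg.norm(d)/2/.2265))
print("theta from hinge x",np.arccos((.7199-p[0])/.2265)-.0663)
for n,rois in (("side",{"bezel":(225,295,225,285),"gauge":(285,202,302,240),"driver":(385,385,490,450)}),("scene",{"bezel":(370,245,430,292),"gauge":(308,296,365,352)})):
    a=cv2.imread(f"pics/{n}0.png"); b=viewer.read_camera(n)[:,:,::-1]
    for k,(x0,y0,x1,y1) in rois.items():
        if x1<x0 or y1<y0 or k=="bezel" and n=="side": x0,y0,x1,y1=228,252,284,294
        t=cv2.cvtColor(a[y0:y1,x0:x1],6); g=cv2.cvtColor(np.ascontiguousarray(b[y0-12:y1+12,x0-12:x1+12]),6)
        _,v,_,l=cv2.minMaxLoc(cv2.matchTemplate(g,t,5)); print(n,k,"shift px",np.array(l)-12,round(v,2))
E
```

```text
[[ 0.7052 -0.1076  0.254 ]]
theta chord 1.3500507999639786
theta from hinge x 1.3399558121702162
side bezel shift px [0 0] 0.6
side gauge shift px [0 0] 0.99
side driver shift px [0 0] 1.0
scene bezel shift px [0 0] 0.59
scene gauge shift px [0 0] 0.99
```

That triangulation is invalid: the two cameras see opposite ends of the bar. I'll cast each one onto the bar's height instead.

```bash
python3 - <<'E'
from h import *
np.set_printoptions(precision=4,suppress=True)
a=onz("side",[[435,194]],.324)[0]; b=onz("scene",[[258.4,160]],.324)[0]
print(a,b,(a+b)/2,np.linalg.norm(a-b)); m=(a+b)/2; print("theta",np.arccos((.7199-m[0])/.2265)-.0663)
s=bot.observe(); print(s["t"],s["tool_pos"],s["wrist_force"],np.abs(s["joint_velocities"]).max(),s["finger_gap"])
E
```

```text
[ 0.666  -0.1859  0.324 ] [0.6948 0.0161 0.324 ] [ 0.6804 -0.0849  0.324 ] 0.2040328014547769
theta 1.3291844984949477
11.9333 [ 0.6828 -0.0903  0.3078] [-0.2882 -6.3616  1.6981] 0.001382272955971666 0.11410901932072412
```

The length comes out at 204 mm instead of 140, so those pixels must be the feet of the posts, not the bar ends. A closer crop will settle it.

```bash
python3 - <<'E'
from h import *
a=viewer.read_camera("side")[130:220,380:470,::-1]; b=viewer.read_camera("scene")[90:180,210:300,::-1]
cv2.imwrite("pics/p6.png",cv2.resize(np.hstack([a,b]),(800,400),interpolation=cv2.INTER_CUBIC))
E
```

```text
(no output)
```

View pics/p6.png

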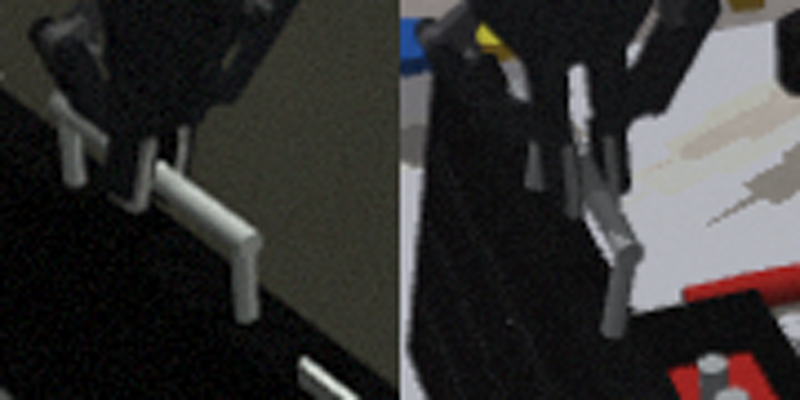

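Bar ends: side (393.5,153.2) for +y and (436.7,184.7) for -y. Scene: (261.1,146.3) for +y and about (250,105.8) for -y. The bar is between the fingers.

```bash
python3 - <<'E'
from h import *
np.set_printoptions(precision=4,suppress=True)
X=tri([[393.5,153.2],[436.7,184.7]],[[261.1,146.3],[250,105.8]]); m=X.mean(0); print(X,m,np.linalg.norm(X[0]-X[1]))
print("theta",np.arctan2(m[2]-.1,.7199-m[0])-.0663); s=bot.observe(); print(s["t"],s["tool_pos"],s["wrist_force"],s["finger_gap"])
E
```

```text
[[ 0.6797 -0.0247  0.3247]
 [ 0.6712 -0.1726  0.3326]] [ 0.6755 -0.0987  0.3286] 0.14842180433309174
theta 1.3125369453277325
12.0333 [ 0.6828 -0.0903  0.3078] [ 0.1475 -5.5167  1.7313] 0.10922522606087112
```

The clearly seen end puts the bar's middle at x≈0.683 (1.34 rad), which agrees with the tool's 1.34–1.35. I'll nudge 2 mm back, let it settle and hand in.

Call:
{"name": "drive_tool", "arguments": {
  "moves": [
    [[0,0,0],[0.0005,0,0],0],
    [[0,0,0],[0.0005,0,0],0],
    [[0,0,0],[0.0005,0,0],0],
    [[0,0,0],[0.0005,0,0],0],
    [[0,0,0],[0,0,0],0],
    [[0,0,0],[0,0,0],0],
    [[0,0,0],[0,0,0],0],
    [[0,0,0],[0,0,0],0]
  ]
}}

```text
t: 12.7
tool_pos: [0.6848, -0.0902, 0.3081]
ee_rot: [3.14, 0.082, -0.001]
wrist_force: [-0.6, -5.2, 3.9]
finger_gap: 0.114
```

Call:
{"name": "drive_tool", "arguments": {
  "moves": [
    [[0,0,0],[0,0,0],0],
    [[0,0,0],[0,0,0],0],
    [[0,0,0],[0,0,0],0],
    [[0,0,0],[0,0,0],0],
    [[0,0,0],[0,0,0],0],
    [[0,0,0],[0,0,0],0],
    [[0,0,0],[0,0,0],0],
    [[0,0,0],[0,0,0],0]
  ]
}}

```text
t: 13.37
tool_pos: [0.6848, -0.0902, 0.3081]
ee_rot: [3.14, 0.082, -0.001]
wrist_force: [-0.9, -5.9, 4.0]
finger_gap: 0.117
```

```bash
python3 - <<'E'
from h import *
from cell import order
s=bot.observe(); print(s["t"],s["tool_pos"],s["wrist_force"],s["finger_gap"],np.abs(s["joint_velocities"]).max())
if s["finger_gap"]>.08: print(order.close_job())
E
```

```text
13.3667 [ 0.68484167 -0.09021174  0.30809712] [-0.91581429 -5.89568548  3.97059603] 0.11652349293721363 0.001715451699905406
the job is handed in; nothing more can be done
None
```

I pressed the pedal to its stop, where the wrist force rose to about 35 N and the lid sprang ajar. The pedal then came back up. I gripped the bar from above, swung the lid up gently, and handed the job in at 13.4 s with the arm holding it still. No verdict is reported at hand-in.

**Lid angle:** the tool's travel and position put it at about 1.35–1.36 rad, against the balance point of 1.355. The fore-aft force on the tool was under 1 N, which fits balance.

**Grip and pedal:** the fingers read about 10 mm open on the 12 mm bar, so the grip is taken as holding, and the joints were still. The pedal looked up in the last wide picture.

**Bystanders:** the gauge and the screwdriver showed no shift (match 0.99–1.0). The bezel also showed none, but its match was only about 0.6, probably because of shadows.

**Checks that disagreed:**
- A two-camera estimate of the lid, taken before the last 2 mm nudge, gave 1.31 rad. One bar end was hidden by the gripper, so the bar measured 148 mm instead of 140. The clearly seen end gave about 1.34.
- Two earlier attempts used wrong pixels (opposite ends of the bar, then the feet of the posts), and I discarded them.
- About 22 N built up towards the hinge midway through the swing, so I corrected the path by about 2 mm.

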